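Latch the stencil frame and hold the index pin drawn

TASK

The printing carriage is about to be shifted to the next repeat: swing the yellow-knobbed latch fully closed into its keeper so the stencil frame is tied to the carriage, and only then pull the red-knobbed sprung index pin straight up as far as it goes. Finish still holding the pin fully drawn, clear of its seat hole, with the latch still closed, so that a workmate can shift the carriage; do not let go. Do not disturb the jars, tools and other things lying about.

Things in the scene. Friction and masses are not known exactly. Their poses are not given: they have to be found in the camera images.
- latch (a joint): swing latch that ties the stencil frame to the printing carriage: a flat steel bar (132 mm long, 16 mm wide, 8 mm thick) that turns level about a fixed upright pivot. Value in rad: 0 = closed, bar fully in its keeper against the keeper's back wall (end of travel); grows anticlockwise seen from above as it opens, up to 1.6. Light friction (0.05 N m) keeps it where it is left; no spring
- latch_pivot (a point): point on the latch's upright pivot axis, at the mid-thickness of the bar, 62 mm above the table; fixed to the carriage, axes as carriage. The bar points from here along carriage +x when closed
- latch_knob (a point): centre of the top face of the yellow upright cylindrical grip standing on the latch bar: 20 mm diameter, 42 mm tall, its axis 80 mm from the pivot axis; the top is 108 mm above the table, the bar's upper face 66 mm. Its x axis points along the bar away from the pivot
- latch_keeper (a point): middle of the steel keeper's mouth on the stencil frame, 115 mm from the pivot along carriage +x, 62 mm above the table: a hooked block 16 mm wide along carriage x and 40 mm along y, open to carriage +y, its roof 76 mm above the table
- index_pin (a joint): travel in m of the sprung index pin (9 mm steel pin, vertical) in the index block: 0 = spring-seated, its tip 10 mm deep in the seat hole; grows upward; 0.024 = fully drawn, at its stop, tip 14 mm clear above the hole. The spring pulls it down with 5 N when seated and 10 N when fully drawn, and snaps it back when released
- pin_knob (a point): red ribbed cylindrical pull knob on top of the index pin, 26 mm diameter, 32 mm tall; this point is the centre of its underside (121 mm above the table when seated), z up. A brass collar (22 mm diameter) ends 3 mm below its seated underside; the block's 60 x 70 mm top is 9 mm below that underside
- seat_hole (a point): centre of the mouth of the pin's seat hole in the base plate of the dark steel index block, 57 mm above the table, straight below the knob; axes as carriage
- carriage: fixed printing carriage: an aluminium rail along its y axis (560 mm long, 60 mm wide, 45 mm high), a dark carriage plate, and a pale wooden stencil frame with a blue stencil sheet on the +x side (200 x 360 mm, 32 mm high). Origin on the table under the rail's middle, z up. The latch stands on the rail's +y half, the index block (60 x 70 mm, at varying places along the rail) on its -y half
- paste_tin: bystander: dark open tin with two side loops, 90 mm across (about 150 mm over the loops), 85 mm tall, origin under its centre
- blue_jar: bystander: blue jar, 64 mm across, 90 mm tall, origin under its centre
- ochre_jar: bystander: ochre jar, 64 mm across, 90 mm tall, origin under its centre
- tape_roll: bystander: roll of paper tape, 84 mm across, 24 mm tall, lying flat, origin under its centre
- spatula: bystander: spatula 200 mm long lying flat near the rail, along its own x
- brush: bystander: brush 180 mm long lying flat, along its own x
- squeegee: bystander: wooden squeegee, 200 mm along its y, 28 mm wide, 38 mm high, lying on the stencil sheet, origin under its centre

How it is judged:
By the outcome, as a careful person would: the job done as asked, in the order asked, and still so for the second after the job is handed in, while the arm keeps its last pose, push and grip.
It also fails if it takes over 43 s, if anything falls off the work surface, if the arm or the gripper's body presses on something with over 40 N, if the wrist force passes 120 N, or if a joint passes its speed limit or range.

ROBOT

A 6-joint arm with a two-finger parallel gripper is mounted at the origin on the work surface. World frame = base frame: x ahead of the robot, y to its left, z up, the work surface at z = 0. Lengths are in m, angles in rad, forces in N, time in s.
With the tool pointing down it reaches from about 0.35 to 0.775 m from the base axis. Payload 5.5 kg.
Tool frame: the origin (TCP) lies at the very end of the fingers, on their centre line; the grasp point (between the pads) lies 19 mm behind it; x points along the fingers, y is the direction in which the jaws open and shut, and the axes are right-handed (so a half turn about x gives the same grasp; the last joint's range is limited). The gripper opens to 85 mm and grips with 20 to 120 N. Pads are 22 mm wide; open, the fingers measure 114 mm over their backs; the gripper's body (76 mm by 85 mm) begins 54 mm behind the grasp point. The pads swing forward as they close: fully open they stand 13 mm farther back than shut.
Start: joints at [-1.458, 0.313, 0.046, 1.304, 0, 1.431], TCP at [0.144, -0.557, 0.198] pointing down, gripper open.
Joint ranges: [-2.76, 2.76], [-0.86, 1.69], [-1.03, 1.26], [-2.2, 2.34], [-1.47, 1.5], [-3.14, 3.14]. Speed limits (rad/s): [2.57, 2.57, 3.14, 3.14, 3.14, 3.14].

INTERFACE

Orientations are given as a unit quaternion [w, x, y, z].
In Python, from workcell import env gives the robot as it stands.
- The arm moves only by the tool drive_tool, never from a script. Its argument "plan" is a list that holds one entry, the list of rows, each a list of 7 numbers: the shift along the tool's x, y, z in cm, then the turn, a rotation vector about the tool's x, y, z in degrees, then the opening, from 0 (shut) to 1 (fully open). In form: [[[tx, ty, tz, wx, wy, wz, fingers], ...]]. A call has exactly 5 rows; each row shifts and turns the commanded pose from where the row before left it, along the tool's axes as they then stand; what a row does not reach is not made up. A row lasts 1/12 s, in which the tool goes at most 41.7 mm and 7.16 degrees, less where a joint would pass 70% of its speed; a pose out of reach is approached as far as the arm can. A call with a gripper value outside its range is refused whole. The fingers move at their own pace and stop on an object; "squeeze" is the grip in N (left out, the last holds). Time passes only in rows, so rows that do not move let the fingers close, or fill a call up. It gives the time, the measured TCP pose, the force and the opening at its end, in the units of the state.
- env.get_state(): the state, without advancing time (a new reading comes with each control period).
- env.read_camera(name): name is "scene" or "top"; returns the picture (420x560x3 uint8, red, green, blue); there is no depth.
- env.camera_model(name): a dict with "camera_matrix" (3x3 intrinsics, pixels), "k1" (the pictures are not rectified: a ray, as slopes to the right and down, at radius r is drawn at 1 + k1 r^2 times it, then the intrinsics apply), "camera_from_world" (4x4, takes a point from world to camera coordinates). Camera axes: x right, y down, z forward; pixel columns grow to the right and rows downward; lengths in m; the calibration is good to about 2 mm. A picture is of the moment at which its call begins. camera_model takes no time and is no camera call.
- env.hand_in(): hands the job in, once; it reports no verdict.
The state is a dict: "clock": time; "joint_pos": joint angles; "qvel": joint speeds; "tau": joint torques, N m; "tcp_pos": TCP position; "orientation": TCP orientation; "wrist_force": force on the tool from outside, world axes, zero at the start; "ft_torque": the same for the moment, N m; "finger_gap": finger opening in m.
Only numpy, scipy, OpenCV 4.12 (cv2) and the standard library are available. Lean on these libraries where they do the work, as an engineer would, in place of code of your own. Each camera call takes 0.05 s, during which the arm holds its last target.

## Working session

There is one attempt and no reset: what is moved stays moved. The work goes in short steps, Python scripts to look and compute and a tool call to move; the robot and the scene stay as the last step left them, time stands still between calls to the robot, and variables do not carry over. Pictures are saved under pics/ and viewed, and the job is handed in when it is done.

Besides the shell and the picture viewer there is one more tool, called in YAML: its name, and indented under it one key for each argument. drive_tool: Moves the arm, as the interface text tells. Its arguments: {"type":"object","properties":{"plan":{"type":"array","items":{"type":"array","items":{"type":"array","items":{"type":"number"}}}},"squeeze":{"type":"number"}},"required":["plan"]}

```bash
mkdir -p pics; ls
python3 - <<'E'
from workcell import env
import cv2
for n in ("scene","top"):
    im=env.read_camera(n); cv2.imwrite(f"pics/{n}0.png",im[:,:,::-1])
    m=env.camera_model(n); print(n,m)
print(env.get_state())
E
```

```text
pics
scene {'camera_matrix': array([[483.07178379,   0.        , 277.72458292],
       [  0.        , 483.07178379, 208.69622182],
       [  0.        ,   0.        ,   1.        ]]), 'k1': -0.096318412289448, 'camera_from_world': array([[ 0.23283791,  0.97250024,  0.0054576 , -0.15021656],
       [ 0.78158912, -0.18378429, -0.59610551, -0.3442844 ],
       [-0.57870973,  0.14306156, -0.80288756,  1.47404124],
       [ 0.        ,  0.        ,  0.        ,  1.        ]])}
top {'camera_matrix': array([[475.60934487,   0.        , 277.59808544],
       [  0.        , 475.60934487, 211.84155086],
       [  0.        ,   0.        ,   1.        ]]), 'k1': -0.1311327911027066, 'camera_from_world': array([[ 0.00642655, -0.99997615,  0.0025305 ,  0.02898314],
       [-0.99755391, -0.00658709, -0.06959021,  0.53225722],
       [ 0.06960522, -0.00207709, -0.99757245,  1.23185147],
       [ 0.        ,  0.        ,  0.        ,  1.        ]])}
{'clock': 0.1, 'joint_pos': array([-1.45759351e+00,  3.13945191e-01,  4.50798262e-02,  1.30358451e+00,
        5.24030724e-05,  1.43118962e+00]), 'qvel': array([ 0.0009943 , -0.00138922,  0.00141769,  0.00043243, -0.00209526,
       -0.00022318]), 'tau': array([ 2.51644269e-03, -4.81725168e+01,  2.99244958e+01,  1.27266103e-02,
       -2.60934812e-04,  5.39162698e-06]), 'tcp_pos': array([ 0.14376819, -0.55621315,  0.19708154]), 'orientation': array([ 0.08855946,  0.70149117,  0.08972811, -0.70143868]), 'wrist_force': array([-0.04000732,  0.85970407,  0.72163773]), 'ft_torque': array([ 0.05450389,  0.00168852, -0.02766864]), 'finger_gap': 0.08548924427986011}
```

View pics/scene0.png

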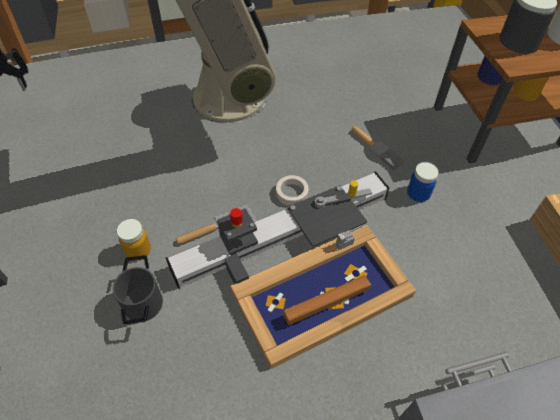

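View pics/top0.png

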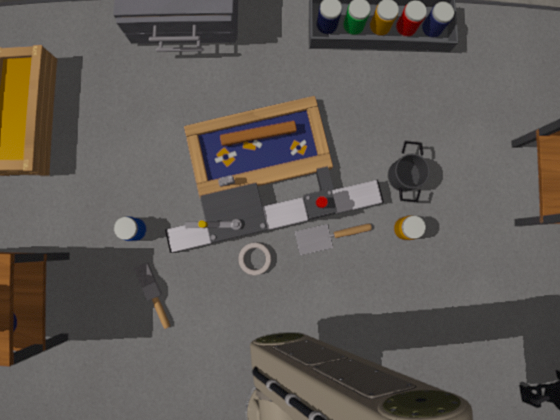

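```bash
cat > h.py <<'E'
import numpy as np, cv2
from workcell import env
from scipy.spatial.transform import Rotation as R
def cam(n):
    m=env.camera_model(n); return m['camera_matrix'],m['k1'],np.array(m['camera_from_world'])
def proj(n,P):
    K,k,T=cam(n); p=T[:3,:3]@np.array(P)+T[:3,3]; s=p[:2]/p[2]; s=s*(1+k*(s@s)); return K[:2,:2]@s+K[:2,2]
def ray(n,uv):
    K,k,T=cam(n)
    s=cv2.undistortPoints(np.array([[uv]],float),K,np.array([k,0,0,0,0.]))[0,0]
    d=T[:3,:3].T@np.array([s[0],s[1],1]); o=-T[:3,:3].T@T[:3,3]; return o,d
def atz(n,uv,z):
    o,d=ray(n,uv); return o+d*(z-o[2])/d[2]
def tri(uvs,uvt):
    A=[];b=[]
    for n,u in (("scene",uvs),("top",uvt)):
        o,d=ray(n,u); d/=np.linalg.norm(d); M=np.eye(3)-np.outer(d,d); A.append(M); b.append(M@o)
    return np.linalg.lstsq(np.vstack(A),np.hstack(b),rcond=None)[0]
def crop(im,x0,y0,w,h,f,fn):
    c=im[y0:y0+h,x0:x0+w]; cv2.imwrite(fn,cv2.resize(c,None,fx=f,fy=f,interpolation=cv2.INTER_CUBIC))
E
python3 - <<'E'
from h import *
s=cv2.imread('pics/scene0.png');t=cv2.imread('pics/top0.png')
crop(s,280,160,130,100,6,'pics/s1.png')
crop(t,160,165,130,95,6,'pics/t1.png')
crop(s,170,190,130,100,6,'pics/s2.png')
crop(t,270,160,130,95,6,'pics/t2.png')
E
```

```text
(no output)
```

View pics/s1.png

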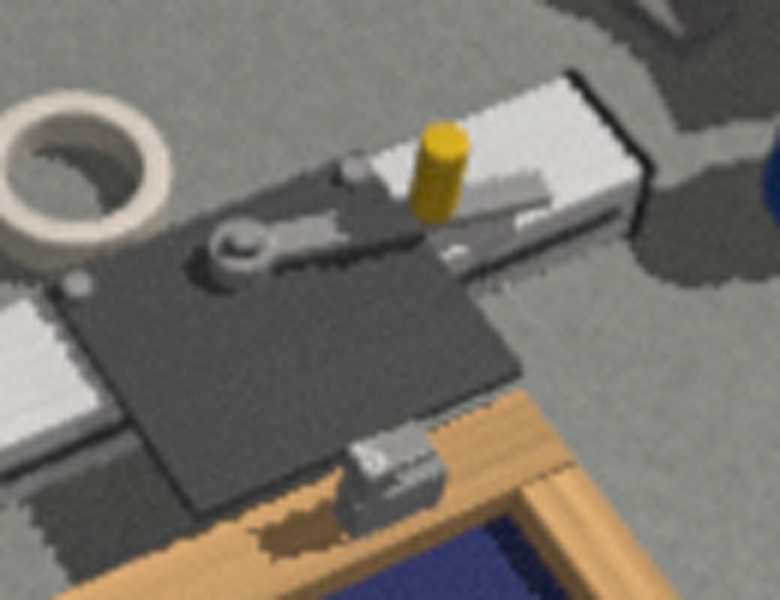

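View pics/t1.png

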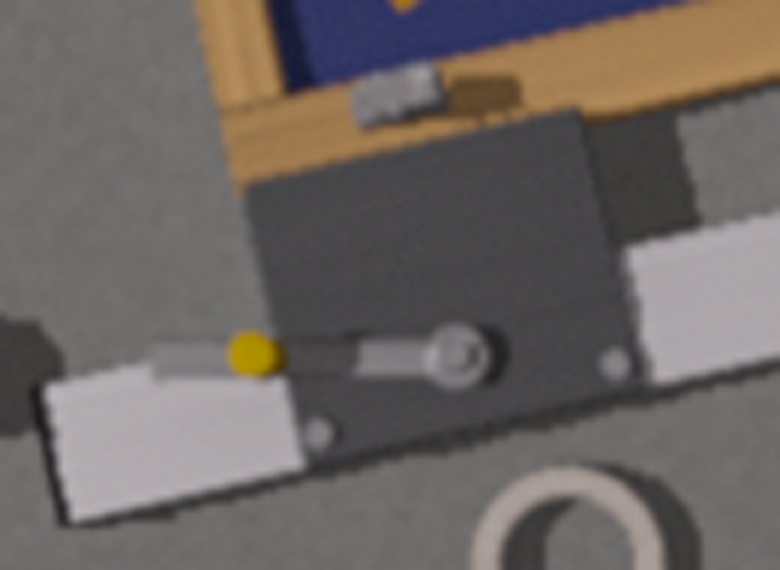

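View pics/s2.png

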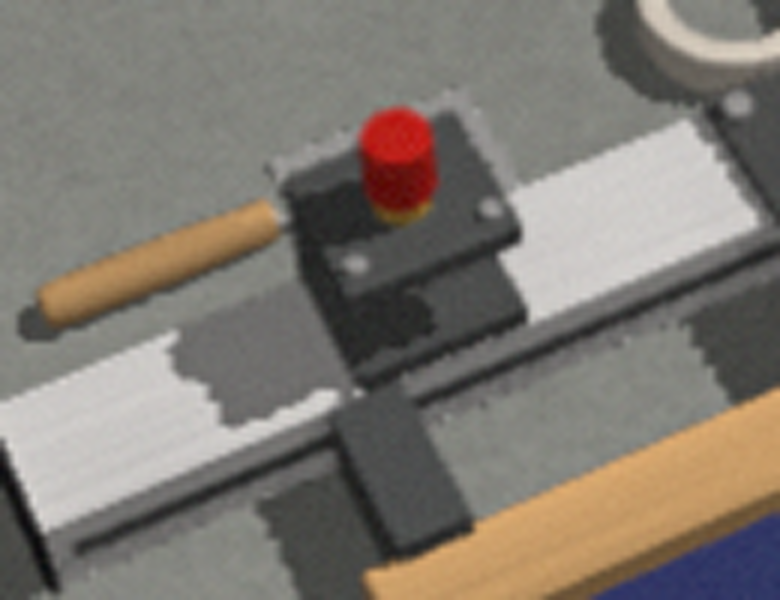

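View pics/t2.png

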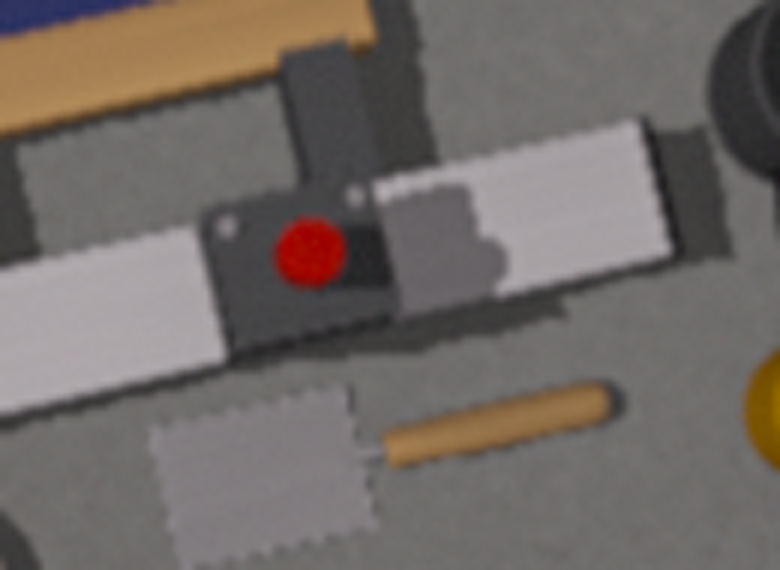

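Run:
```python
from h import *
f=lambda o,u:(np.array(o)+(np.array(u)+.5)/6-.5)
T1=(160,165);S1=(280,160);T2=(270,160);S2=(170,190)
def show(n,a): print(n,np.round(a,4))
show('knob z108 top',atz('top',f(T1,(253,353)),.108)); show('knob scene',atz('scene',f(S1,(444,138)),.108)); show('tri',tri(f(S1,(444,138)),f(T1,(253,353))))
show('pivot tri',tri(f(S1,(243,243)),f(T1,(460,354))));show('pivot top z70',atz('top',f(T1,(460,354)),.07))
show('keeper top z76',atz('top',f(T1,(397,95)),.076))
show('red top',atz('top',f(T2,(311,252)),.153)); show('red scene',atz('scene',f(S2,(397,127)),.153))
c=[atz('top',f(T1,(45,385)),.045),atz('top',f(T1,(68,522)),.045),atz('top',f(T2,(640,122)),.045),atz('top',f(T2,(675,255)),.045)]
for x in c: show('rail',x)
y=(c[0]+c[1]-c[2]-c[3])/2; show('len',np.linalg.norm(y)); show('ydir deg',np.degrees(np.arctan2(y[1],y[0]))); show('origin',sum(c)/4)
show('tape ctr',atz('top',(255,259),.024)); show('bluejar',atz('top',(128,229),.09))
```

```text
knob z108 top [0.4962 0.2178 0.108 ]
knob scene [0.4957 0.2184 0.108 ]
tri [0.4963 0.2179 0.1087]
pivot tri [0.4985 0.1376 0.068 ]
pivot top z70 [0.4981 0.1365 0.07  ]
keeper top z76 [0.6067 0.1639 0.076 ]
red top [ 0.5475 -0.0702  0.153 ]
red scene [ 0.5466 -0.0689  0.153 ]
rail [0.4845 0.3178 0.045 ]
rail [0.4258 0.3067 0.045 ]
rail [ 0.6152 -0.2238  0.045 ]
rail [ 0.5574 -0.2385  0.045 ]
len 0.559
ydir deg 103.5702
origin [0.5207 0.0406 0.045 ]
tape ctr [0.4082 0.0905 0.024 ]
bluejar [0.4815 0.4069 0.09  ]
```

```bash
cat >> h.py <<'E'
def tool():
    s=env.get_state(); q=s['orientation']; M=R.from_quat([q[1],q[2],q[3],q[0]]).as_matrix()
    return s,M
def status():
    s,M=tool(); print('t',round(s['clock'],2),'tcp',np.round(s['tcp_pos'],4),'jawyaw',round(np.degrees(np.arctan2(M[1,1],M[0,1])),2),'tilt',np.round(M[:,0],3),'F',np.round(s['wrist_force'],2),'gap',round(s['finger_gap'],4),'q',np.round(s['joint_pos'],2))
def go(target,yaw=None):
    s,M=tool(); d=np.array(target)-s['tcp_pos']; print('tool shift cm',np.round(100*M.T@d,2))
    if yaw is not None:
        c,sn=np.cos(np.radians(yaw)),np.sin(np.radians(yaw))
        y=np.array([c,sn,0]);x=np.array([0,0,-1.]);D=np.column_stack([x,y,np.cross(x,y)])
        print('rotvec tool deg',np.round(np.degrees(R.from_matrix(M.T@D).as_rotvec()),2))
E
python3 - <<'E'
from h import *
status(); s,M=tool(); print(np.round(M,3)); go([.45,-.3,.22],1.5); go([.45,-.3,.22],181.5)
E
```

```text
t 0.1 tcp [ 0.1438 -0.5562  0.1971] jawyaw -75.52 tilt [-0.     0.002 -1.   ] F [-0.04  0.86  0.72] gap 0.0855 q [-1.46  0.31  0.05  1.3   0.    1.43]
[[-0.     0.25  -0.968]
 [ 0.002 -0.968 -0.25 ]
 [-1.    -0.002 -0.   ]]
tool shift cm [ -2.25 -17.15 -36.06]
rotvec tool deg [-7.702e+01 -8.000e-02  7.000e-02]
tool shift cm [ -2.25 -17.15 -36.06]
rotvec tool deg [1.0298e+02 7.0000e-02 8.0000e-02]
```

drive_tool:
  plan:
    - [[-0.3,-1.7,-3.4,0,0,0,1],[-0.3,-1.7,-3.4,0,0,0,1],[-0.3,-1.7,-3.4,0,0,0,1],[-0.3,-1.7,-3.4,0,0,0,1],[-0.3,-1.7,-3.4,0,0,0,1]]

```text
clock: 0.52
tcp_pos: [0.2879, -0.4304, 0.2126]
orientation: [-0.089, -0.701, -0.089, 0.702]
wrist_force: [0.7, -0.5, 0.0]
finger_gap: 0.0856
```

drive_tool:
  plan:
    - [[-0.3,-1.7,-3.4,0,0,0,1],[-0.3,-1.7,-3.4,0,0,0,1],[-0.3,-1.7,-3.4,0,0,0,1],[-0.3,-1.7,-3.4,0,0,0,1],[-0.3,-1.7,-3.4,0,0,0,1]]

```text
clock: 0.93
tcp_pos: [0.4314, -0.3055, 0.2278]
orientation: [-0.089, -0.701, -0.089, 0.702]
wrist_force: [0.9, -1.1, 0.1]
finger_gap: 0.0855
```

drive_tool:
  plan:
    - [[0,0,0,-7,0,0,1],[0,0,0,-7,0,0,1],[0,0,0,-7,0,0,1],[0,0,0,-7,0,0,1],[0,0,0,-7,0,0,1]]

```text
clock: 1.35
tcp_pos: [0.4304, -0.3066, 0.2274]
orientation: [-0.298, -0.641, -0.298, 0.641]
wrist_force: [-0.1, -0.6, 0.2]
finger_gap: 0.0853
```

drive_tool:
  plan:
    - [[0,0,0,-7,0,0,1],[0,0,0,-7,0,0,1],[0,0,0,-7,0,0,1],[0,0,0,-7,0,0,1],[0,0,0,-7,0,0,1]]

```text
clock: 1.77
tcp_pos: [0.4302, -0.3069, 0.2274]
orientation: [-0.477, -0.522, -0.477, 0.522]
wrist_force: [-1.1, 0.6, 0.2]
finger_gap: 0.0851
```

drive_tool:
  plan:
    - [[0,0,0,-7,0,0,1],[0,0,0,-7,0,0,1],[0,0,0,-7,0,0,1],[0,0,0,-7,0,0,1],[0,0,0,-7,0,0,1]]

```text
clock: 2.18
tcp_pos: [0.4303, -0.3069, 0.2274]
orientation: [0.612, 0.355, 0.612, -0.354]
wrist_force: [-0.2, 0.3, -0.3]
finger_gap: 0.0853
```

Run:
```python
from h import *
status(); go([.496,.218,.2],30)
```

```text
t 2.18 tcp [ 0.4303 -0.3069  0.2274] jawyaw 29.83 tilt [-0.001  0.001 -1.   ] F [-0.19  0.27 -0.28] gap 0.0853 q [-0.77  0.22 -0.01  1.34 -0.    0.28]
tool shift cm [  2.77  31.82 -42.26]
rotvec tool deg [-0.17 -0.05  0.02]
```

drive_tool:
  plan:
    - [[0,2.1,-2.8,0,0,0,1],[0,2.1,-2.8,0,0,0,1],[0,2.1,-2.8,0,0,0,1],[0,2.1,-2.8,0,0,0,1],[0,2.1,-2.8,0,0,0,1]]

```text
clock: 2.6
tcp_pos: [0.4526, -0.132, 0.2275]
orientation: [0.61, 0.357, 0.611, -0.357]
wrist_force: [-0.0, 0.3, 0.3]
finger_gap: 0.0851
```

drive_tool:
  plan:
    - [[0,2.1,-2.8,0,0,0,1],[0,2.1,-2.8,0,0,0,1],[0,2.1,-2.8,0,0,0,1],[0,2.1,-2.8,0,0,0,1],[0,2.1,-2.8,0,0,0,1]]

```text
clock: 3.02
tcp_pos: [0.4751, 0.0417, 0.2276]
orientation: [0.611, 0.356, 0.611, -0.356]
wrist_force: [0.3, -0.5, 0.7]
finger_gap: 0.0852
```

drive_tool:
  plan:
    - [[0,2.1,-2.8,0,0,0,1],[0,2.1,-2.8,0,0,0,1],[0,2.1,-2.8,0,0,0,1],[0,2.1,-2.8,0,0,0,1],[0,0,0,0,0,0,1]]

```text
clock: 3.43
tcp_pos: [0.4934, 0.184, 0.2271]
orientation: [0.611, 0.355, 0.612, -0.354]
wrist_force: [-0.9, -0.6, 0.9]
finger_gap: 0.0856
```

Run:
```python
from h import *
status(); go([.496,.218,.082],30)
```

```text
t 3.43 tcp [0.4934 0.184  0.2271] jawyaw 29.82 tilt [-0.     0.002 -1.   ] F [-0.9  -0.65  0.87] gap 0.0856 q [ 0.2   0.21 -0.02  1.34  0.    1.25]
tool shift cm [14.52  1.91 -2.8 ]
rotvec tool deg [-0.18 -0.11 -0.03]
```

drive_tool:
  plan:
    - [[1,0.6,-1.0,0,0,0,1],[1,0.6,-1.0,0,0,0,1],[1,0.7,-0.8,0,0,0,1],[1,0,0,0,0,0,1],[1,0,0,0,0,0,1]]

```text
clock: 3.85
tcp_pos: [0.4958, 0.2123, 0.1761]
orientation: [0.61, 0.356, 0.611, -0.357]
wrist_force: [-0.3, -0.7, -0.1]
finger_gap: 0.0855
```

Run:
```python
from h import *
status(); go([.496,.218,.082],30)
cv2.imwrite('pics/s3full.png',env.read_camera('scene')[:,:,::-1]); crop(cv2.imread('pics/s3full.png'),270,120,150,110,5,'pics/s3.png')
```

```text
t 3.85 tcp [0.4958 0.2123 0.1761] jawyaw 29.49 tilt [-0.001 -0.001 -1.   ] F [-0.26 -0.75 -0.1 ] gap 0.0855 q [ 0.26  0.25 -0.09  1.23 -0.    1.31]
tool shift cm [ 9.41  0.31 -0.48]
rotvec tool deg [-0.51 -0.01  0.09]
```

View pics/s3.png

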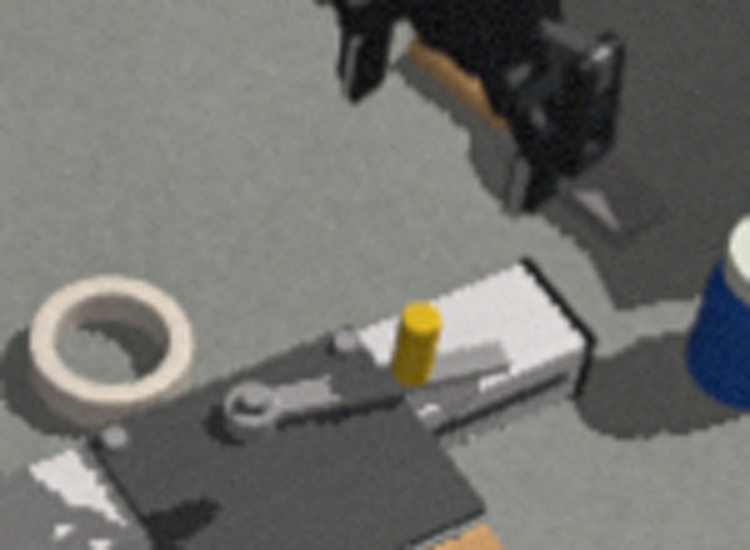

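The open gripper hangs above the yellow knob, with the two fingers either side of it. Next I descend.

drive_tool:
  plan:
    - [[1.8,0.1,-0.1,0,0,0,1],[1.8,0,0,0,0,0,1],[1.8,0,0,0,0,0,1],[1.8,0,0,0,0,0,1],[1.4,0,0,0,0,0,1]]
  squeeze: 25

```text
clock: 4.32
tcp_pos: [0.4959, 0.2127, 0.0902]
orientation: [0.61, 0.356, 0.611, -0.357]
wrist_force: [0.2, -0.3, 0.1]
finger_gap: 0.0854
```

Run:
```python
from h import *
status(); go([.496,.218,.082],30)
```

```text
t 4.32 tcp [0.4959 0.2127 0.0902] jawyaw 29.39 tilt [-0.001 -0.001 -1.   ] F [ 0.22 -0.28  0.08] gap 0.0854 q [ 0.26  0.3  -0.24  1.03 -0.    1.31]
tool shift cm [ 0.82  0.27 -0.46]
rotvec tool deg [-0.61 -0.01  0.09]
```

drive_tool:
  plan:
    - [[0.5,0.3,-0.5,0,0,0,1],[0,0,0,0,0,0,0],[0,0,0,0,0,0,0],[0,0,0,0,0,0,0],[0,0,0,0,0,0,0]]
  squeeze: 25

```text
clock: 4.73
tcp_pos: [0.4977, 0.2199, 0.088]
orientation: [0.611, 0.357, 0.61, -0.356]
wrist_force: [-0.3, -0.6, 0.2]
finger_gap: 0.0388
```

drive_tool:
  plan:
    - [[0,0,0,0,0,0,0],[0,0,0,0,0,0,0],[0,0,0,0,0,0,0],[0,0,0,0,0,0,0],[0,0,0,0,0,0,0]]

```text
clock: 5.15
tcp_pos: [0.4968, 0.2197, 0.0869]
orientation: [0.611, 0.356, 0.611, -0.356]
wrist_force: [-0.1, 0.2, -0.8]
finger_gap: 0.0003
```

Run:
```python
from h import *
status()
cv2.imwrite('pics/s4full.png',env.read_camera('scene')[:,:,::-1]); crop(cv2.imread('pics/s4full.png'),270,120,150,110,5,'pics/s4.png')
```

```text
t 5.15 tcp [0.4968 0.2197 0.0869] jawyaw 29.49 tilt [ 0. -0. -1.] F [-0.15  0.23 -0.77] gap 0.0003 q [ 0.27  0.31 -0.24  1.02 -0.    1.32]
```

View pics/s4.png

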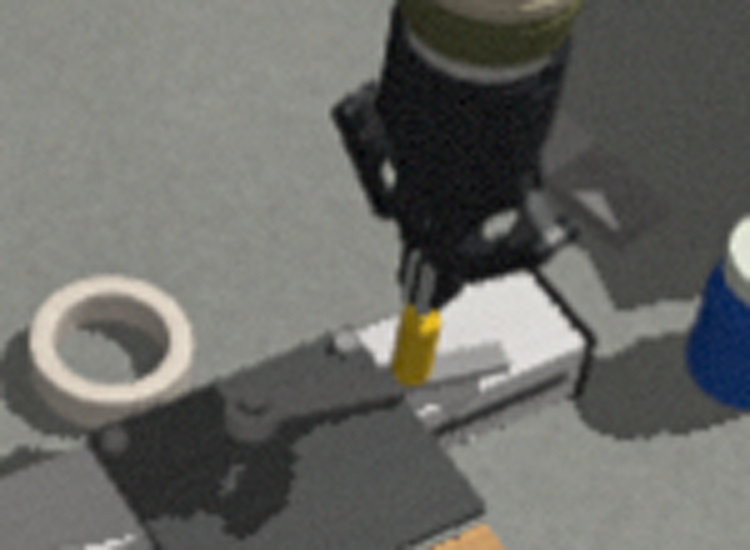

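Run:
```python
from h import *
cv2.imwrite('pics/t5full.png',env.read_camera('top')[:,:,::-1]); crop(cv2.imread('pics/t5full.png'),140,165,130,95,6,'pics/t5.png')
crop(cv2.imread('pics/s4full.png'),330,150,50,50,12,'pics/s4b.png')
for n in('scene','top'):print(n,proj(n,[.4968,.2197,.087]),proj(n,[.4968,.2197,.106]),'knobtop',proj(n,[.4963,.2179,.108]))
```

```text
scene [353.09653199 188.45487189] [354.14309449 183.36904762] knobtop [353.46137484 182.79974154]
top [202.30957454 223.5673853 ] [201.10715227 223.21759825] knobtop [201.70673873 223.3900976 ]
```

View pics/t5.png

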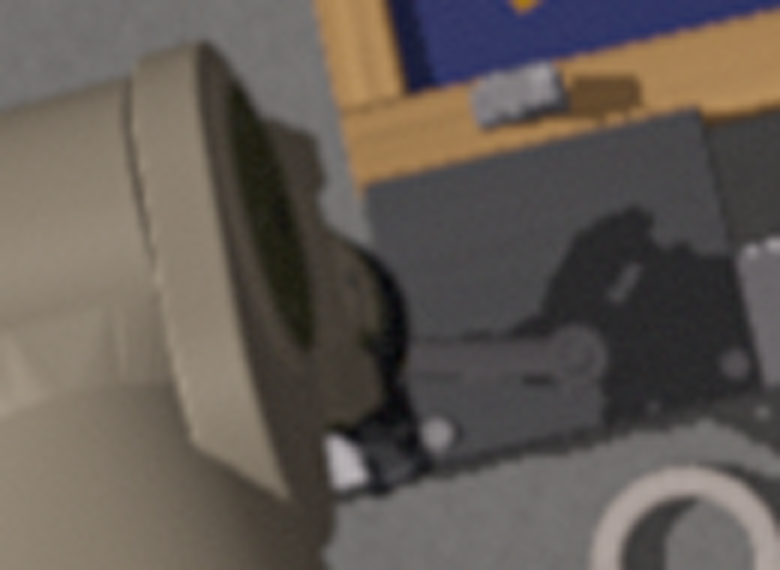

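View pics/s4b.png

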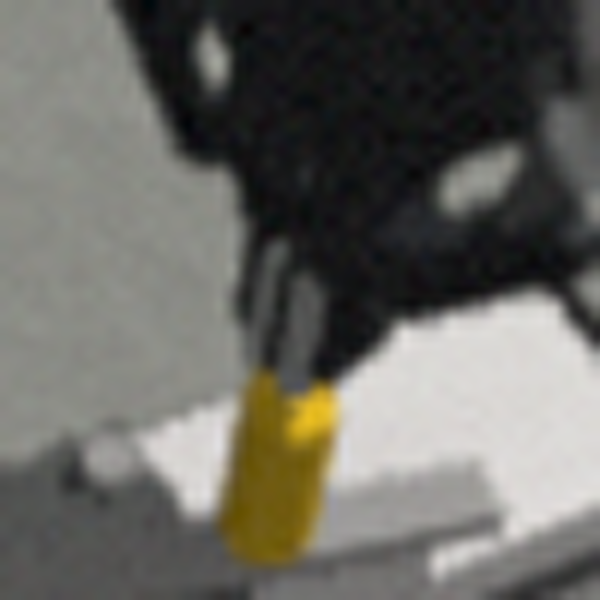

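Run:
```python
from h import *
for z in (.176,.189,.2): 
  c=np.array([.4958,.2123,z]); print(z,proj('scene',c)); 
  for sgn in(-1,1):
    print('  finger',proj('scene',c+sgn*.05*np.array([np.cos(.515),np.sin(.515),0])))
print(tri((340,139.3),(0,0)) is None)
```

```text
0.176 [354.96413888 163.64256466]
  finger [338.52003915 151.57589914]
  finger [372.03371634 176.20577864]
0.189 [355.73660703 159.7104926 ]
  finger [339.1210631  147.60884357]
  finger [372.99115095 172.31727431]
0.2 [356.40104006 156.32456149]
  finger [339.63781271 144.19428311]
  finger [373.81503101 168.96737302]
False
```

View pics/s3full.png

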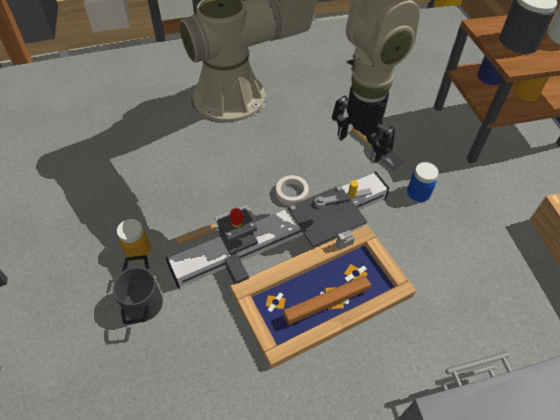

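Run:
```python
from h import *
crop(cv2.imread('pics/scene0.png'),0,30,60,60,10,'pics/s0g.png');crop(cv2.imread('pics/top0.png'),500,350,60,60,10,'pics/t0g.png')
y=np.array([.25,-.968,0])
for n in('scene','top'):
  for z in(.197,.21): print(n,z,[np.round(proj(n,np.array([.1438,-.5562,z])+k*y*.045),1) for k in(-1,0,1)])
```

```text
scene 0.197 [array([ 30.3, 102.8]), array([ 12.5, 108.9]), array([ -5.5, 115. ])]
scene 0.21 [array([28.3, 98.8]), array([ 10.3, 104.9]), array([ -7.8, 111.1])]
top 0.197 [array([511.3, 379.6]), array([528.6, 373.9]), array([545.6, 368.2])]
top 0.21 [array([514. , 381.1]), array([531.4, 375.3]), array([548.5, 369.6])]
```

View pics/s0g.png

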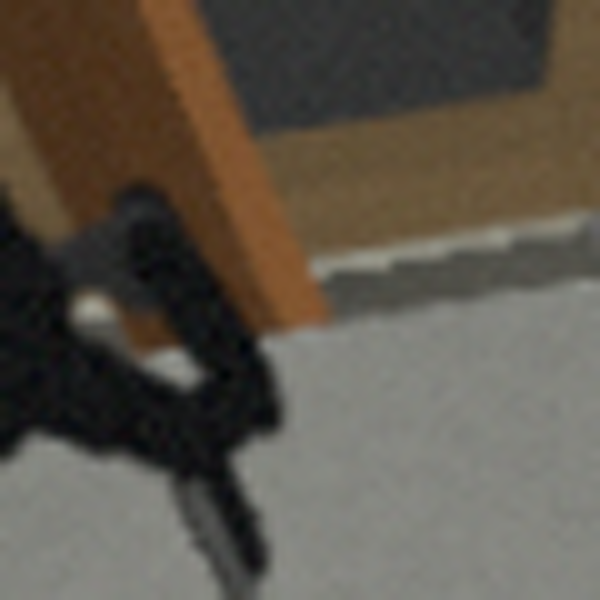

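View pics/t0g.png

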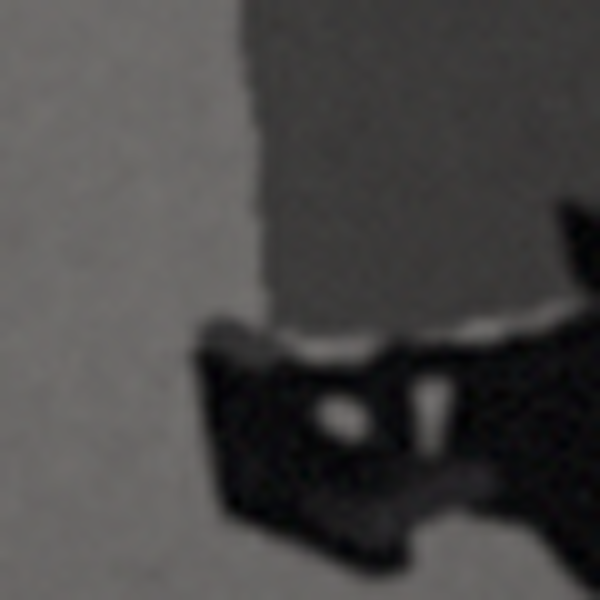

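Run:
```python
from h import *
crop(cv2.imread('pics/scene0.png'),0,60,60,60,10,'pics/s0h.png')
```

```text
(no output)
```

View pics/s0h.png

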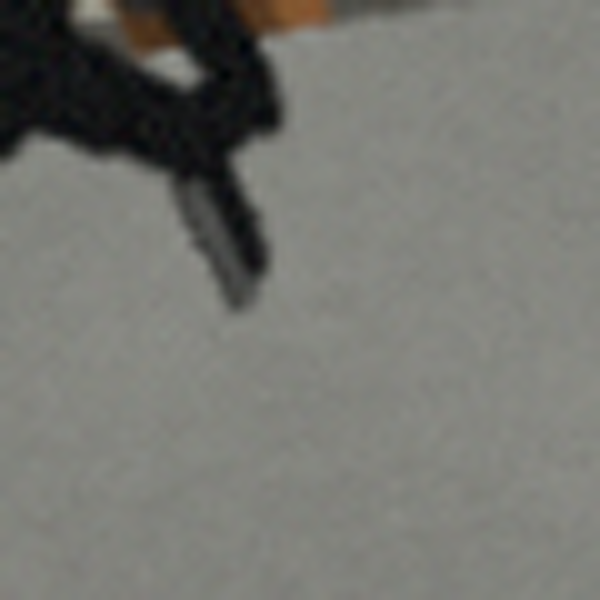

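drive_tool:
  plan:
    - [[-1,0,0,0,0,0,0],[-1,0,0,0,0,0,0],[-1,0,0,0,0,0,0],[-1,0,0,0,0,0,0],[0,0,0,0,0,0,0]]

```text
clock: 5.67
tcp_pos: [0.4986, 0.2202, 0.1301]
orientation: [0.612, 0.358, 0.61, -0.355]
wrist_force: [0.5, -1.2, 0.3]
finger_gap: -0.0002
```

Run:
```python
from h import *
status();s,M=tool()
cv2.imwrite('pics/s6full.png',env.read_camera('scene')[:,:,::-1]); crop(cv2.imread('pics/s6full.png'),330,140,50,50,12,'pics/s6.png')
p=s['tcp_pos']
for d in(0,.01,.02,.03): print(d,proj('scene',p+[0,0,d]))
for d in(0,.01,.02,.03): print(d,proj('scene',p-[d,0,0]))
```

```text
t 5.67 tcp [0.4986 0.2202 0.1301] jawyaw 29.49 tilt [ 0.005  0.001 -1.   ] F [ 0.45 -1.2   0.34] gap -0.0002 q [ 0.27  0.28 -0.17  1.12 -0.    1.32]
0 [355.98406183 177.2802023 ]
0.01 [356.56757859 174.45640934]
0.02 [357.15893547 171.59219797]
0.03 [357.75827704 168.68675758]
0 [355.98406183 177.2802023 ]
0.01 [354.57653042 174.0765461 ]
0.02 [353.1827256 170.9062367]
0.03 [351.80248926 167.76884976]
```

View pics/s6.png

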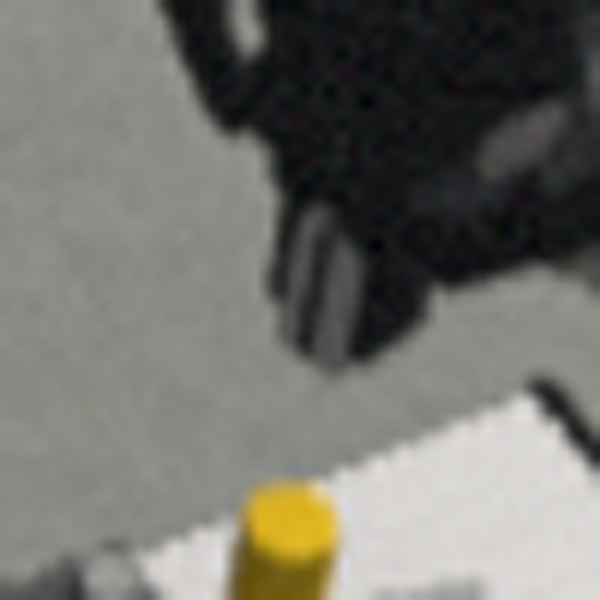

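drive_tool:
  plan:
    - [[0,0,0,0,0,0,0.7],[0,0,0,0,0,0,0.7],[0,0,0,0,0,0,0.7],[0,0,0,0,0,0,0.7],[0,0,0,0,0,0,0.7]]

```text
clock: 6.13
tcp_pos: [0.4964, 0.2196, 0.1264]
orientation: [0.611, 0.356, 0.611, -0.357]
wrist_force: [0.5, -0.5, 0.2]
finger_gap: 0.0593
```

drive_tool:
  plan:
    - [[1.3,0,0,0,0,0,0.7],[1.3,0,0,0,0,0,0.7],[1.3,0,0,0,0,0,0.7],[1.3,0,0,0,0,0,0.7],[1.3,0,0,0,0,0,0.7]]

```text
clock: 6.55
tcp_pos: [0.4967, 0.2197, 0.0611]
orientation: [0.611, 0.356, 0.611, -0.356]
wrist_force: [-0.0, 0.5, -1.0]
finger_gap: 0.0598
```

Run:
```python
from h import *
status();s,M=tool(); go([.4963,.2179,.059],30)
cv2.imwrite('pics/s7full.png',env.read_camera('scene')[:,:,::-1]); crop(cv2.imread('pics/s7full.png'),310,130,75,75,8,'pics/s7.png')
```

```text
t 6.55 tcp [0.4967 0.2197 0.0611] jawyaw 29.49 tilt [-0. -0. -1.] F [-0.    0.49 -0.96] gap 0.0598 q [ 0.27  0.33 -0.27  0.96 -0.    1.32]
tool shift cm [ 0.21 -0.12  0.14]
rotvec tool deg [-0.51  0.    0.01]
```

View pics/s7.png

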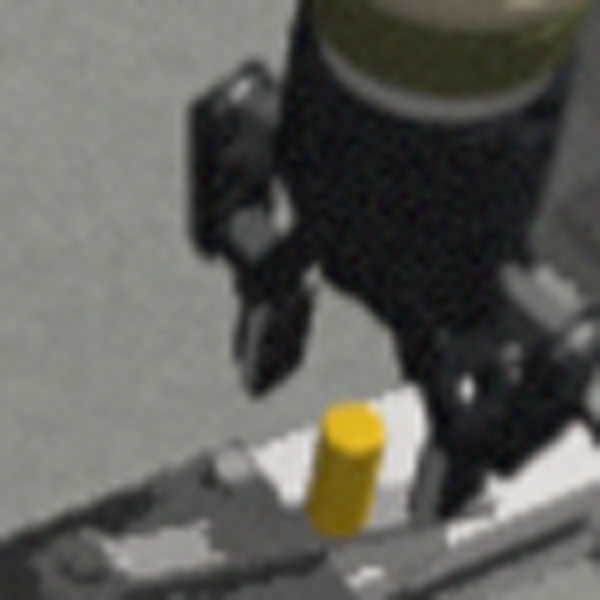

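drive_tool:
  plan:
    - [[0,0,0,0,0,0,0],[0,0,0,0,0,0,0],[0,0,0,0,0,0,0],[0,0,0,0,0,0,0],[0,0,0,0,0,0,0]]
  squeeze: 30

```text
clock: 7.02
tcp_pos: [0.4975, 0.2198, 0.0629]
orientation: [0.611, 0.357, 0.61, -0.356]
wrist_force: [0.0, -0.9, 2.5]
finger_gap: 0.0182
```

Run:
```python
from h import *
status()
cv2.imwrite('pics/s8full.png',env.read_camera('scene')[:,:,::-1]); crop(cv2.imread('pics/s8full.png'),310,130,75,75,8,'pics/s8.png')
# plan: arc from bar angle 91.4 -> 13.6, 13 rows of 6deg
p=np.array([.4983,.137])
s,M=tool(); tc=s['tcp_pos'][:2]; v=tc-p; print('r',np.linalg.norm(v),'ang',np.degrees(np.arctan2(v[1],v[0])))
d=np.radians(6); vr=R.from_euler('z',-6,degrees=True).apply([v[0],v[1],0])-np.array([v[0],v[1],0])
print('first row shift cm',100*M.T@vr)
```

```text
t 7.02 tcp [0.4975 0.2198 0.0629] jawyaw 29.48 tilt [ 0.002  0.    -1.   ] F [ 0.04 -0.87  2.54] gap 0.0182 q [ 0.27  0.33 -0.27  0.97 -0.    1.32]
r 0.08281301410611015 ang 90.54798487568691
first row shift cm [0.00152835 0.73563916 0.45848556]
```

View pics/s8.png

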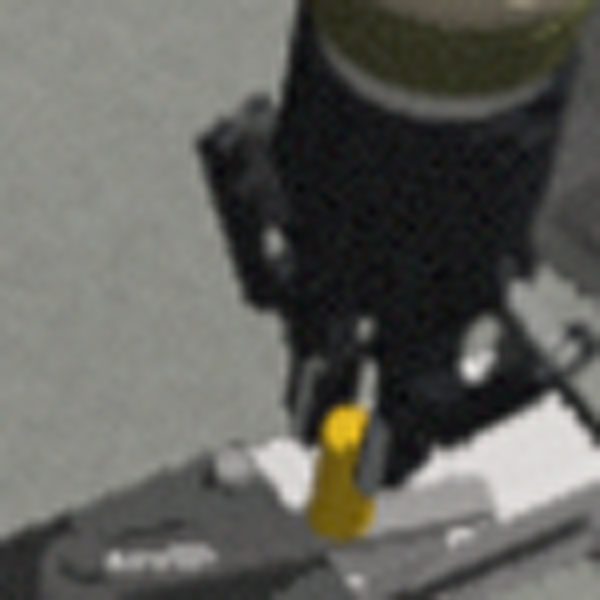

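drive_tool:
  plan:
    - [[0,0,0,0,0,0,0],[0,0,0,0,0,0,0],[0,0,0,0,0,0,0],[0,0,0,0,0,0,0],[0,0,0,0,0,0,0]]

```text
clock: 7.48
tcp_pos: [0.4975, 0.2198, 0.0628]
orientation: [0.611, 0.357, 0.61, -0.356]
wrist_force: [-0.7, -0.9, 6.1]
finger_gap: 0.0186
```

Run:
```python
from h import *
status()
```

```text
t 7.48 tcp [0.4975 0.2198 0.0628] jawyaw 29.48 tilt [ 0.002  0.    -1.   ] F [-0.73 -0.91  6.15] gap 0.0186 q [ 0.27  0.33 -0.27  0.97 -0.    1.32]
```

drive_tool:
  plan:
    - [[0,0.72,0.43,6,0,0,0],[0,0.72,0.43,6,0,0,0],[0,0.72,0.43,6,0,0,0],[0,0.72,0.43,6,0,0,0],[0,0.72,0.43,6,0,0,0]]

```text
clock: 7.9
tcp_pos: [0.5375, 0.2091, 0.0628]
orientation: [-0.497, -0.503, -0.496, 0.504]
wrist_force: [-2.9, -5.8, 7.9]
finger_gap: 0.0182
```

```bash
cat >> h.py <<'E'
def arc(p=np.array([.4983,.137])):
    s,M=tool(); v=s['tcp_pos'][:2]-p; print('r',round(np.linalg.norm(v),4),'ang',round(np.degrees(np.arctan2(v[1],v[0])),2))
E
python3 - <<'E'
from h import *
status();arc()
cv2.imwrite('pics/s9full.png',env.read_camera('scene')[:,:,::-1]); crop(cv2.imread('pics/s9full.png'),300,130,100,75,8,'pics/s9.png')
E
```

```text
t 7.9 tcp [0.5375 0.2091 0.0628] jawyaw -0.82 tilt [ 0.001 -0.002 -1.   ] F [-2.88 -5.83  7.89] gap 0.0182 q [ 0.23  0.39 -0.18  1.   -0.    1.82]
r 0.0821 ang 61.45
```

View pics/s9.png

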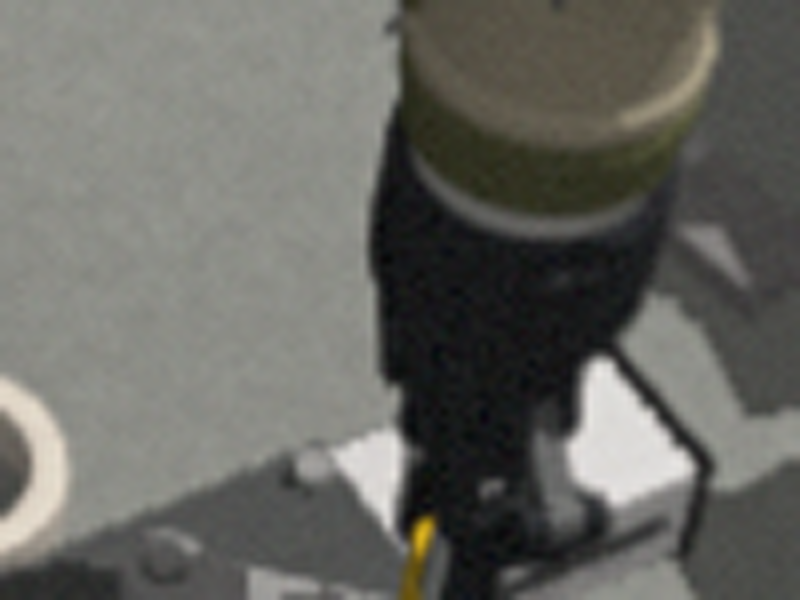

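drive_tool:
  plan:
    - [[0,0.7,0.46,6,0,0,0],[0,0.7,0.46,6,0,0,0],[0,0.7,0.46,6,0,0,0],[0,0.7,0.46,6,0,0,0],[0,0.7,0.46,6,0,0,0]]

```text
clock: 8.37
tcp_pos: [0.5668, 0.1801, 0.0628]
orientation: [0.35, 0.615, 0.349, -0.614]
wrist_force: [-1.3, -1.2, 5.8]
finger_gap: 0.0184
```

Run:
```python
from h import *
status();arc()
cv2.imwrite('pics/s10full.png',env.read_camera('scene')[:,:,::-1]); crop(cv2.imread('pics/s10full.png'),300,170,100,75,8,'pics/s10.png')
```

```text
t 8.37 tcp [0.5668 0.1801 0.0628] jawyaw -30.8 tilt [ 0.001 -0.    -1.   ] F [-1.32 -1.22  5.79] gap 0.0184 q [ 0.17  0.42 -0.14  1.01 -0.    2.28]
r 0.0809 ang 32.16
```

View pics/s10.png

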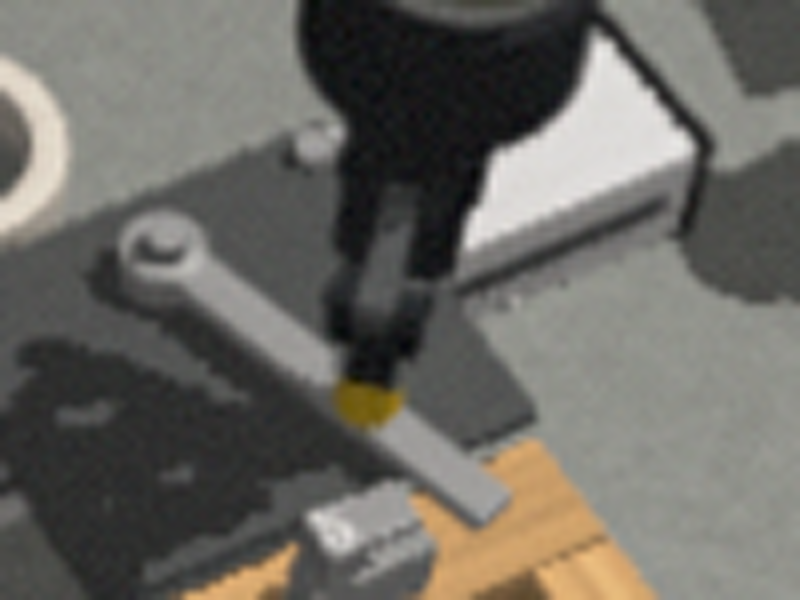

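drive_tool:
  plan:
    - [[0,0.72,0.43,6,0,0,0],[0,0.6,0.36,5,0,0,0],[0,0.6,0.36,5,0,0,0],[0,0.24,0.14,2,0,0,0],[0,0,0,0,0,0,0]]

```text
clock: 8.83
tcp_pos: [0.5751, 0.1585, 0.0628]
orientation: [0.249, 0.662, 0.251, -0.661]
wrist_force: [-3.5, 3.5, 7.7]
finger_gap: 0.0183
```

Run:
```python
from h import *
status();arc()
cv2.imwrite('pics/s11full.png',env.read_camera('scene')[:,:,::-1]); crop(cv2.imread('pics/s11full.png'),290,180,100,75,8,'pics/s11.png')
```

```text
t 8.83 tcp [0.5751 0.1585 0.0628] jawyaw -48.6 tilt [-0.     0.004 -1.   ] F [-3.51  3.46  7.72] gap 0.0183 q [ 0.13  0.42 -0.13  1.01  0.    2.55]
r 0.0798 ang 15.61
```

View pics/s11.png

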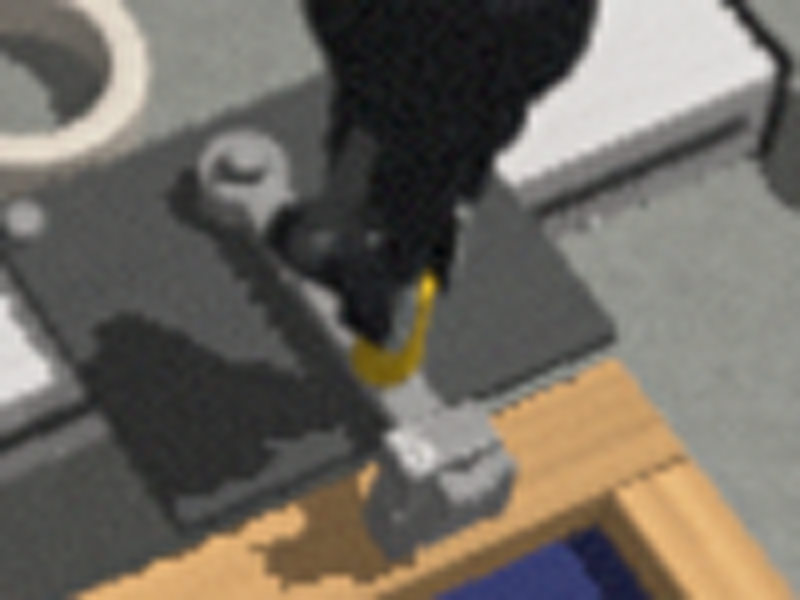

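drive_tool:
  plan:
    - [[0,0.1,0.05,0,0,0,0],[0,0.1,0.05,0,0,0,0],[0,0.1,0.05,0,0,0,0],[0,0,0,0,0,0,0],[0,0,0,0,0,0,0]]

```text
clock: 9.3
tcp_pos: [0.5752, 0.1584, 0.0628]
orientation: [0.249, 0.662, 0.254, -0.66]
wrist_force: [-4.6, 13.1, 7.2]
finger_gap: 0.0187
```

Run:
```python
from h import *
status();arc()
```

```text
t 9.3 tcp [0.5752 0.1584 0.0628] jawyaw -48.36 tilt [-0.001  0.008 -1.   ] F [-4.63 13.07  7.18] gap 0.0187 q [ 0.13  0.42 -0.13  1.02  0.01  2.54]
r 0.0798 ang 15.57
```

drive_tool:
  plan:
    - [[0,0.1,0.05,0,0,0,0],[0,0.1,0.05,0,0,0,0],[0,0,0,0,0,0,0],[0,0,0,0,0,0,0],[0,0,0,0,0,0,0]]

```text
clock: 9.72
tcp_pos: [0.5752, 0.1584, 0.0627]
orientation: [0.248, 0.662, 0.256, -0.66]
wrist_force: [-5.2, 18.2, 7.5]
finger_gap: 0.0181
```

Run:
```python
from h import *
status();arc()
```

```text
t 9.72 tcp [0.5752 0.1584 0.0627] jawyaw -48.27 tilt [-0.002  0.012 -1.   ] F [-5.21 18.25  7.48] gap 0.0181 q [ 0.13  0.42 -0.13  1.02  0.01  2.54]
r 0.0798 ang 15.55
```

drive_tool:
  plan:
    - [[0,-0.1,-0.05,0,0,0,0],[0,-0.1,-0.05,0,0,0,0],[0,0,0,0,0,0,0.5],[0,0,0,0,0,0,0.5],[0,0,0,0,0,0,0.5]]

```text
clock: 10.13
tcp_pos: [0.5763, 0.1538, 0.0616]
orientation: [-0.251, -0.661, -0.25, 0.661]
wrist_force: [0.3, -0.2, -0.3]
finger_gap: 0.0427
```

drive_tool:
  plan:
    - [[0,0,0,0,0,0,0.5],[-1.5,0,0,0,0,0,0.5],[-2,0,0,0,0,0,0.5],[-3,0,0,0,0,0,0.5],[-3,0,0,0,0,0,0.5]]

```text
clock: 10.55
tcp_pos: [0.5754, 0.1532, 0.1568]
orientation: [-0.25, -0.66, -0.25, 0.662]
wrist_force: [0.8, 1.0, -0.8]
finger_gap: 0.043
```

Run:
```python
from h import *
status();go([.547,-.0697,.18])
cv2.imwrite('pics/s12full.png',env.read_camera('scene')[:,:,::-1]); crop(cv2.imread('pics/s12full.png'),290,160,120,90,6,'pics/s12.png')
```

```text
t 10.55 tcp [0.5754 0.1532 0.1568] jawyaw -48.57 tilt [-0.003 -0.001 -1.   ] F [ 0.76  0.99 -0.79] gap 0.043 q [ 0.13  0.37  0.03  1.23 -0.    2.54]
tool shift cm [-2.3  14.83 16.89]
```

View pics/s12.png

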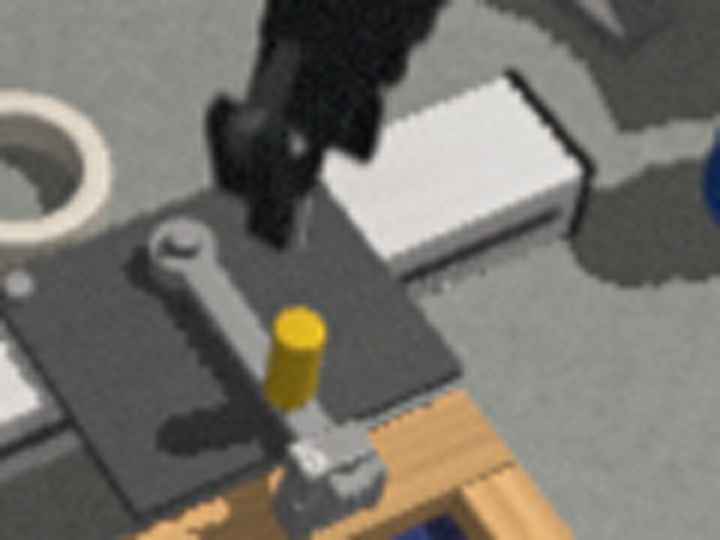

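Run:
```python
from h import *
f=lambda u:np.array((290,160))+(np.array(u)+.5)/6-.5
k=atz('scene',f((299,328)),.108);print(k); v=k[:2]-[.4983,.137]; print(np.linalg.norm(v),np.degrees(np.arctan2(v[1],v[0])))
# expected pixel for closed, and for 0.05rad open
for a in(13.57,16.5): print(a,proj('scene',[.4983+.08*np.cos(np.radians(a)),.137+.08*np.sin(np.radians(a)),.108]),f((299,328)))
```

```text
[0.57578672 0.15761386 0.108     ]
0.08018181387921265 14.897401843125701
13.57 [338.66924006 214.50229146] [339.41666667 214.25      ]
16.5 [340.20709197 213.79923887] [339.41666667 214.25      ]
```

drive_tool:
  plan:
    - [[-1,1.8,2.1,0,0,0,0.9],[-1,1.8,2.1,0,0,0,0.9],[-0.2,1.8,2.1,0,0,0,0.9],[0,1.8,2.1,0,0,0,0.9],[0,1.8,2.1,0,0,0,0.9]]

```text
clock: 11.02
tcp_pos: [0.5572, 0.0154, 0.1791]
orientation: [0.251, 0.662, 0.25, -0.661]
wrist_force: [0.6, -0.6, -0.2]
finger_gap: 0.0769
```

drive_tool:
  plan:
    - [[0,1.8,2.1,0,0,0,0.9],[0,1.8,2.1,0,0,0,0.9],[0,1.8,2.1,0,0,0,0.9],[0,0,0,0,0,0,0.9],[0,0,0,0,0,0,0.9]]

```text
clock: 11.43
tcp_pos: [0.5456, -0.0669, 0.1786]
orientation: [-0.249, -0.662, -0.249, 0.662]
wrist_force: [0.1, 0.8, 0.4]
finger_gap: 0.0772
```

Run:
```python
from h import *
status();go([.547,-.0697,.11])
cv2.imwrite('pics/s13full.png',env.read_camera('scene')[:,:,::-1]); crop(cv2.imread('pics/s13full.png'),190,140,180,130,4,'pics/s13.png')
cv2.imwrite('pics/t13full.png',env.read_camera('top')[:,:,::-1]); crop(cv2.imread('pics/t13full.png'),170,165,130,95,6,'pics/t13.png')
```

```text
t 11.43 tcp [ 0.5456 -0.0669  0.1786] jawyaw -48.73 tilt [-0.  0. -1.] F [0.13 0.76 0.36] gap 0.0772 q [-0.27  0.27 -0.06  1.24 -0.    2.15]
tool shift cm [6.86 0.3  0.08]
```

View pics/s13.png

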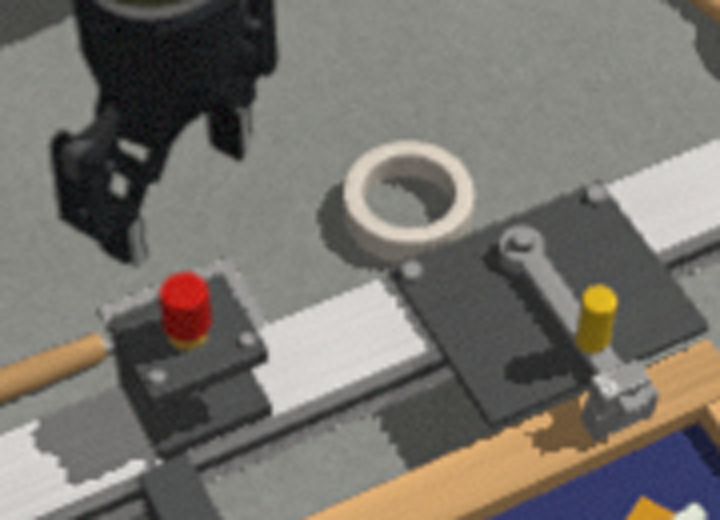

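View pics/t13.png

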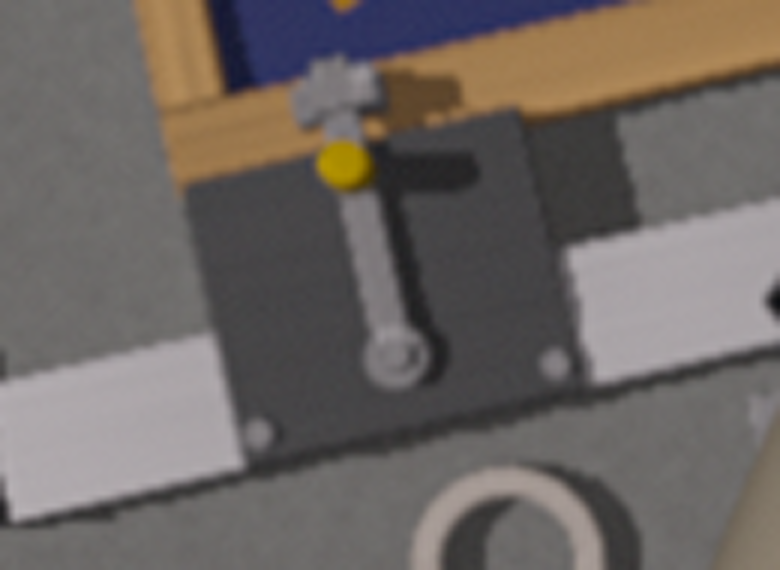

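Run:
```python
from h import *
f=lambda u:np.array((170,165))+(np.array(u)+.5)/6-.5
k=atz('top',f((343.5,165)),.108);p=atz('top',f((398,354)),.07)
for q in(p[:2],np.array([.4985,.1376])):
  v=k[:2]-q; print(k,p,np.linalg.norm(v),np.degrees(np.arctan2(v[1],v[0])))
# two-position circle: old knob & new knob
a=np.array([.4962,.2178]);b=k[:2];m=(a+b)/2;d=b-a;h=np.sqrt(.08**2-(d@d)/4);n=np.array([d[1],-d[0]])/np.linalg.norm(d)
for s in(1,-1):
  c=m+s*h*n; print('pivot',c,np.degrees(np.arctan2(*(b-c)[::-1])),np.degrees(np.arctan2(*(a-c)[::-1])))
# carriage dir from plate edges
e=lambda u:atz('top',f(u),.05)
for u,w in(((188,185),(245,470)),((520,110),(583,385))):
  v=e(u)-e(w); print('edge',np.degrees(np.arctan2(v[1],v[0])))
print('keeper',atz('top',f((338,97)),.076)[:2])
```

```text
[0.57353524 0.15737062 0.108     ] [0.49813078 0.13732995 0.07      ] 0.07802218631434416 14.883746090267755
[0.57353524 0.15737062 0.108     ] [0.49813078 0.13732995 0.07      ] 0.07759616453290352 14.761062526209766
pivot [0.49596589 0.13780034] 14.15988037708154 89.83233041141094
pivot [0.57376935 0.23737028] -90.16766958858898 -165.84011962291845
edge 12.273376362022383
edge 13.36711876776466
keeper [0.60584639 0.16351357]
```

drive_tool:
  plan:
    - [[1.3,0.3,0.1,0,0,0,0.9],[1.3,0,0,0,0,0,0.9],[1.3,0,0,0,0,0,0.9],[1.3,0,0,0,0,0,0.9],[1.3,0,0,0,0,0,0.9]]

```text
clock: 11.95
tcp_pos: [0.5472, -0.0667, 0.1132]
orientation: [0.251, 0.661, 0.251, -0.661]
wrist_force: [-0.1, -0.7, 0.4]
finger_gap: 0.0769
```

Run:
```python
from h import *
status();go([.547,-.0697,.097])
cv2.imwrite('pics/s14full.png',env.read_camera('scene')[:,:,::-1]); crop(cv2.imread('pics/s14full.png'),190,160,90,75,8,'pics/s14.png')
```

```text
t 11.95 tcp [ 0.5472 -0.0667  0.1132] jawyaw -48.4 tilt [ 0.  0. -1.] F [-0.11 -0.67  0.41] gap 0.0769 q [-0.27  0.31 -0.17  1.09  0.    2.15]
tool shift cm [1.62 0.21 0.21]
```

View pics/s14.png

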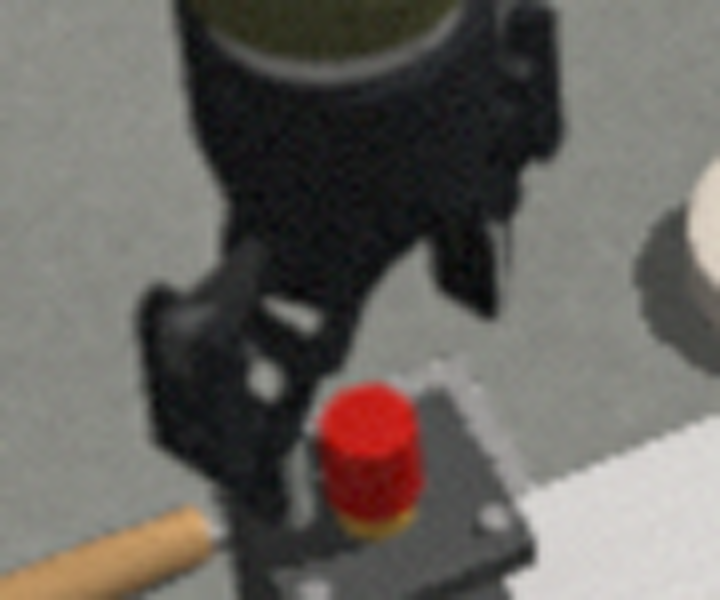

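drive_tool:
  plan:
    - [[0.9,0.1,0.1,0,0,0,0.9],[0.9,0.1,0.1,0,0,0,0.9],[0,0,0,0,0,0,0.6],[0,0,0,0,0,0,0],[0,0,0,0,0,0,0]]
  squeeze: 70

```text
clock: 12.42
tcp_pos: [0.5472, -0.0709, 0.0963]
orientation: [0.251, 0.661, 0.25, -0.661]
wrist_force: [-0.1, 0.4, 1.0]
finger_gap: 0.0414
```

drive_tool:
  plan:
    - [[0,0,0,0,0,0,0],[0,0,0,0,0,0,0],[0,0,0,0,0,0,0],[0,0,0,0,0,0,0],[0,0,0,0,0,0,0]]

```text
clock: 12.83
tcp_pos: [0.5476, -0.0713, 0.0969]
orientation: [0.251, 0.662, 0.25, -0.661]
wrist_force: [-1.3, 0.1, 6.0]
finger_gap: 0.0239
```

Run:
```python
from h import *
status()
cv2.imwrite('pics/s15full.png',env.read_camera('scene')[:,:,::-1]); crop(cv2.imread('pics/s15full.png'),190,160,90,75,8,'pics/s15.png')
```

```text
t 12.83 tcp [ 0.5476 -0.0713  0.0969] jawyaw -48.52 tilt [ 0.002 -0.001 -1.   ] F [-1.28  0.11  6.  ] gap 0.0239 q [-0.27  0.32 -0.2   1.05 -0.    2.14]
```

View pics/s15.png

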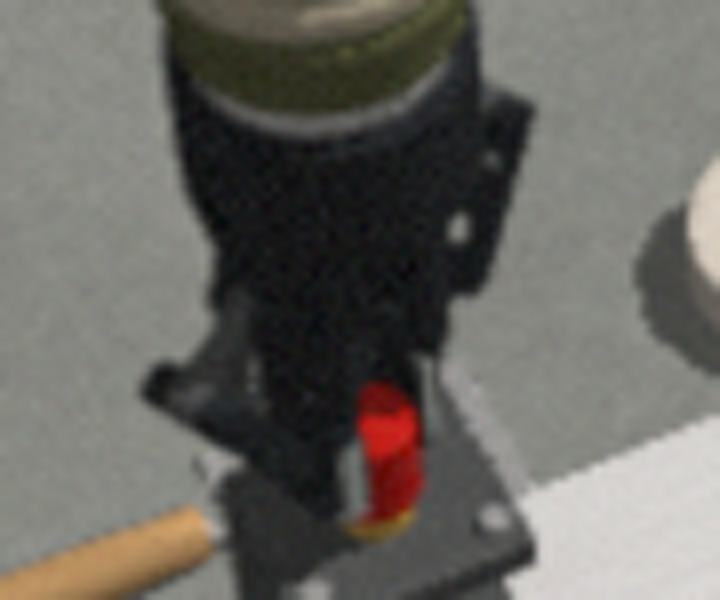

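drive_tool:
  plan:
    - [[-0.4,0,0,0,0,0,0],[-0.5,0,0,0,0,0,0],[-0.5,0,0,0,0,0,0],[-0.4,0,0,0,0,0,0],[0,0,0,0,0,0,0]]
  squeeze: 80

```text
clock: 13.3
tcp_pos: [0.5474, -0.0712, 0.1138]
orientation: [0.251, 0.661, 0.25, -0.661]
wrist_force: [5.0, -1.8, -10.4]
finger_gap: 0.0234
```

Run:
```python
from h import *
status()
cv2.imwrite('pics/s16full.png',env.read_camera('scene')[:,:,::-1]); crop(cv2.imread('pics/s16full.png'),190,160,90,75,8,'pics/s16.png')
```

```text
t 13.3 tcp [ 0.5474 -0.0712  0.1138] jawyaw -48.52 tilt [ 0.001 -0.    -1.   ] F [  4.97  -1.82 -10.4 ] gap 0.0234 q [-0.27  0.31 -0.17  1.09 -0.    2.14]
```

View pics/s16.png

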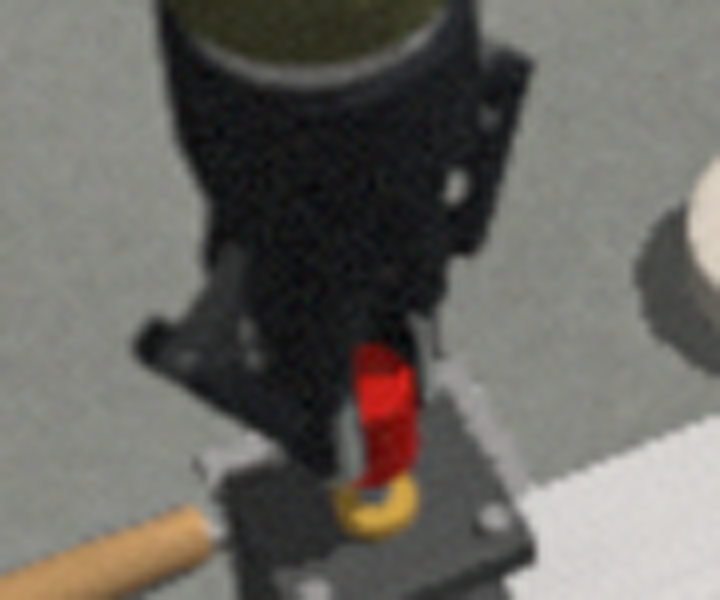

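drive_tool:
  plan:
    - [[-0.2,0,0,0,0,0,0],[-0.2,0,0,0,0,0,0],[-0.2,0,0,0,0,0,0],[-0.2,0,0,0,0,0,0],[0,0,0,0,0,0,0]]

```text
clock: 13.77
tcp_pos: [0.5474, -0.0712, 0.1209]
orientation: [-0.25, -0.661, -0.25, 0.661]
wrist_force: [5.8, -2.1, -11.2]
finger_gap: 0.0238
```

Run:
```python
from h import *
status()
```

```text
t 13.77 tcp [ 0.5474 -0.0712  0.1209] jawyaw -48.53 tilt [ 0. -0. -1.] F [  5.77  -2.09 -11.17] gap 0.0238 q [-0.27  0.3  -0.16  1.11 -0.    2.14]
```

drive_tool:
  plan:
    - [[-0.1,0,0,0,0,0,0],[-0.1,0,0,0,0,0,0],[-0.1,0,0,0,0,0,0],[0,0,0,0,0,0,0],[0,0,0,0,0,0,0]]

```text
clock: 14.18
tcp_pos: [0.5472, -0.0711, 0.1212]
orientation: [-0.25, -0.661, -0.251, 0.662]
wrist_force: [11.4, -2.9, -25.0]
finger_gap: 0.0233
```

Run:
```python
from h import *
status()
cv2.imwrite('pics/s17full.png',env.read_camera('scene')[:,:,::-1]); crop(cv2.imread('pics/s17full.png'),190,160,90,75,8,'pics/s17.png')
```

```text
t 14.18 tcp [ 0.5472 -0.0711  0.1212] jawyaw -48.53 tilt [-0.002  0.    -1.   ] F [ 11.36  -2.92 -25.04] gap 0.0233 q [-0.27  0.3  -0.16  1.11 -0.    2.14]
```

View pics/s17.png

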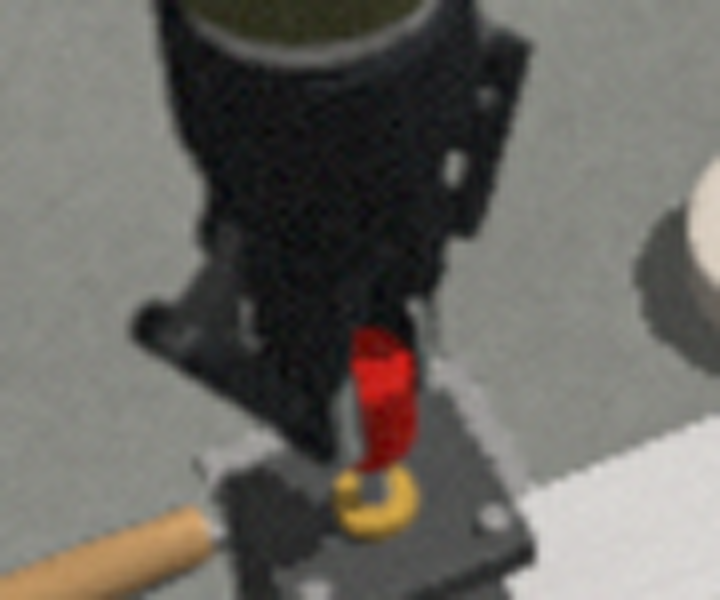

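drive_tool:
  plan:
    - [[0.1,0,0,0,0,0,0],[0,0,0,0,0,0,0],[0,0,0,0,0,0,0],[0,0,0,0,0,0,0],[0,0,0,0,0,0,0]]
  squeeze: 90

```text
clock: 14.65
tcp_pos: [0.5473, -0.0711, 0.1212]
orientation: [-0.25, -0.661, -0.251, 0.662]
wrist_force: [9.4, -3.3, -19.9]
finger_gap: 0.0236
```

drive_tool:
  plan:
    - [[0,0,0,0,0,0,0],[0,0,0,0,0,0,0],[0,0,0,0,0,0,0],[0,0,0,0,0,0,0],[0,0,0,0,0,0,0]]

```text
clock: 15.07
tcp_pos: [0.5472, -0.0711, 0.1212]
orientation: [-0.25, -0.661, -0.251, 0.662]
wrist_force: [9.7, -3.2, -19.8]
finger_gap: 0.023
```

Run:
```python
from h import *
status()
cv2.imwrite('pics/s18full.png',env.read_camera('scene')[:,:,::-1])
cv2.imwrite('pics/t18full.png',env.read_camera('top')[:,:,::-1]); crop(cv2.imread('pics/t18full.png'),170,165,130,95,6,'pics/t18.png')
```

```text
t 15.07 tcp [ 0.5472 -0.0711  0.1212] jawyaw -48.53 tilt [-0.001  0.    -1.   ] F [  9.65  -3.16 -19.78] gap 0.023 q [-0.27  0.3  -0.16  1.11 -0.    2.14]
```

View pics/t18.png

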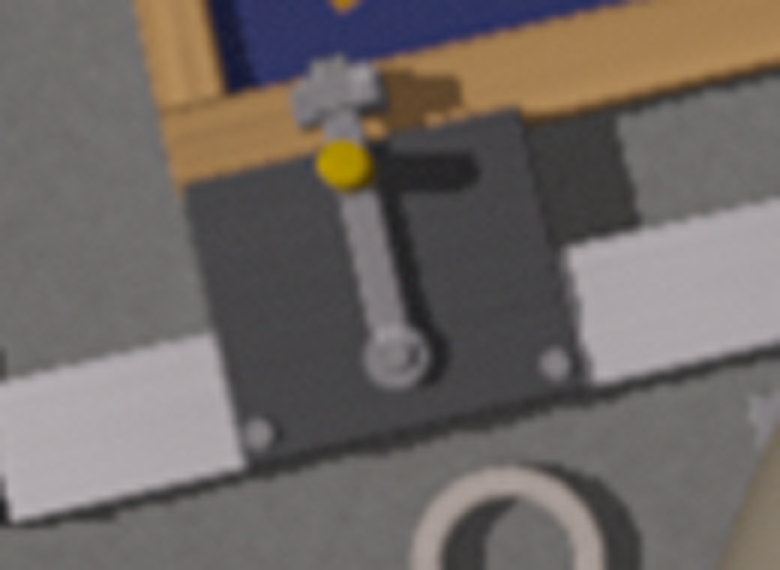

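View pics/s18full.png

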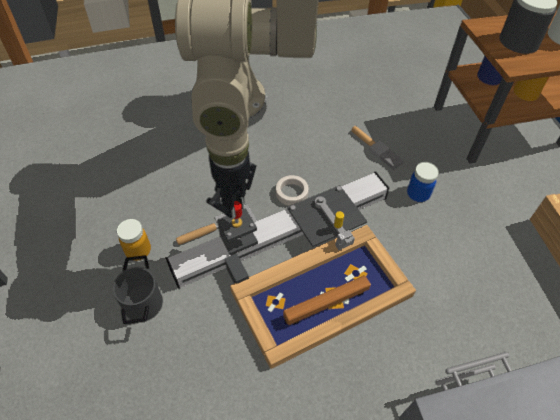

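The latch bar sits in its keeper with the knob at the same pixel, (343,165) in the crop, as before the pull. The pin is up at its stop, and the jars, tin, tape, spatula, brush and squeegee have not moved.

Run:
```python
from h import *
print(env.hand_in()); status()
```

```text
the job is handed in; nothing more can be done
None
the job is handed in; nothing more can be done
```

I closed the yellow latch into its keeper, then drew the red index pin up to its stop. I handed the job in at about 15 s, still gripping the pin at 90 N.

**Latch:** I swung it by its knob until it met a hard stop. Pushing at 18 N moved it no further. The pictures before and after the pull show the knob in the same place.

**Pin:** The gripper rose 24 mm, and then the pull force jumped from about 11 N to 25 N with no more movement. I eased it to about 20 N, and it held steady at that height.

**Bystanders:** In the last scene picture, the jars, tin, tape, tools and squeegee look where they were.

**Checks that disagreed:**
- **Latch angle:** Read from the pictures, the closed latch is about 0.6–1.3° off the carriage axis. That is within my reading error, so I relied on the hard stop.
- **Fingertip height:** In the pictures the fingertips sit about 22 mm higher than the reported tool position. My first try at the latch knob closed on air just above it, with no harm, and I corrected for this afterwards.
- **Grip opening:** It read about 2 mm under the true diameter on both knobs.

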